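# Switch off the charging station and put the blue phone on its stand

### The arm

A 6-joint arm with a two-finger parallel gripper is mounted at the origin on the work surface. World frame = base frame: x ahead of the robot, y to its left, z up, the work surface at z = 0. Lengths are in m, angles in rad, forces in N, time in s.
With the tool pointing down it reaches from about 0.25 to 0.775 m from the base axis. Payload 4 kg.
Tool frame: the origin (TCP) lies on the centre line of the jaws, within the pads' length; the fingertips stand 14 mm ahead of it and the grasp point (between the pads) lies 5 mm behind it (robot.tcp_to_tips is the distance from the TCP to the fingertips, in m); z points along the fingers, y is the line along which they close (so a half turn about z gives the same grasp; the last joint's range is limited). The gripper opens to 94 mm and grips with 3 to 60 N. Pads are 16 mm wide; open, the fingers measure 119 mm over their backs; the gripper's body (75 mm by 177 mm) begins 78 mm behind the grasp point.
Start: joints at [-0.103, 0.087, 1.371, -0, 1.684, -0.103], TCP at [0.55, -0, 0.22] pointing down, gripper open.
Joint ranges: [-3.1, 3.1], [-0.76, 2.03], [0.27, 2.55], [-1.08, 4.22], [0.17, 2.65], [-2.57, 2.57]. Speed limits (rad/s): [2.79, 2.79, 3.14, 3.14, 3.14, 3.14].

### API

Orientations are given as [roll, pitch, yaw] about the fixed x, y, z axes, in that order (R = Rz(yaw) Ry(pitch) Rx(roll)).
In Python, from bench import robot gives the robot as it stands.
- The arm moves only by the tool carry_out, never from a script. Its argument "increments" is a list of rows, each a list of 3 entries, a list of its own where there are three numbers: the closure in counts, from 0 (fully open) to 255 (shut), then the shift along the tool's x, y, z in mm, then the turn about the tool's z in degrees. In form: [[fingers, [dx, dy, dz], twist], ...]. A call has 1 to 8 rows; each row shifts and turns the commanded pose from where the row before left it, along the tool's axes as they then stand; what a row does not reach is not made up. A row lasts 1/10 s, in which the tool goes at most 50 mm and 8.59 degrees, less where a joint would pass 70% of its speed; a pose out of reach is approached as far as the arm can. A call with a gripper value outside its range is refused whole. The fingers move at their own pace and stop on an object; the grip force is fixed at half the most. Time passes only in rows, so rows that do not move let the fingers close. It gives the time, the measured TCP pose, the force, the opening and the grip force at its end, in the units of the state.
- robot.get_obs(): the state, without advancing time (a new reading comes with each control period).
- robot.snapshot(name): name is "scene" or "side" or "wrist"; returns the picture (384x512x3 uint8, blue, green, red); there is no depth.
- robot.get_calibration(name): a dict with "vfov" (degrees; the focal length in pixels is half the picture's height over the tangent of half this angle, whatever the lens; pixels are square), "cx", "cy" (the principal point, pixels), "T" (4x4, takes a point from camera to world coordinates). Camera axes: x right, y down, z forward; pixel columns grow to the right and rows downward; lengths in m; the calibration is good to about 2 mm. A picture is of the moment at which its call begins: read the wrist's pose just before it. get_calibration takes no time and is no camera call; for the wrist camera it gives the pose at the moment of the call.
- robot.close_job(): hands the job in; it is judged then, once.
The state is a dict: "time": time; "joint_positions": joint angles; "qvel": joint speeds; "joint_torque": joint torques, N m; "tool_pos": TCP position; "ee_rot": TCP orientation; "wrist_force": force on the tool from outside, world axes, zero at the start; "wrist_torque": the same for the moment, N m; "width": finger opening in m; "finger_force": force on a finger pad.
Only numpy, scipy, OpenCV 4.12 (cv2) and the standard library are available. Lean on these libraries where they do the work, as an engineer would, in place of code of your own. Each camera call takes 0.05 s, during which the arm holds its last target. There are 200 camera calls.

### The job

Switch off the charging station: its orange toggle is a locking one, so pull the bat outward before you flip it over to the red-dot side, and let it drop back into its lock there. Only then slide the blue phone straight up out of its slot and set it, without dropping it, upright on the aluminium phone stand, leaning back in the middle of the ledge with its screen facing out to the front. Leave the other phones and the things on the desk where they are.

Things in the scene. Friction and masses are not known exactly. Their poses are not given: they have to be found in the camera images.
- dock: White charging station fixed to the desk. Origin on the desk; z up, x from the green-dot (ON) side to the red-dot (OFF) side of the toggle, y along the row of slots. Base plate 105 x 315 x 12 mm from y -172 to +142 mm. Three slots at y = -15, +45, +105 mm (60 mm apart), each 72 mm long in x, 11 mm wide in y, floor 12 mm and grey slot walls up to 55 mm above the desk. At y = -125 mm the power unit, 100 x 84 mm, its top 52 mm above the desk, carries the toggle.
- toggle_hinge (a point): Point on the toggle's hinge axis, on the top of the power unit (0, -125, 52 mm in the dock's frame; same axes as the dock). The bat swings about the dock's y axis through this point.
- toggle (a joint): Angle of the toggle: 0 = ON, leaning 0.40 rad towards the dock's -x (green dot); 0.80 = OFF, leaning 0.40 rad towards +x (red dot). While the bat is in its lock it has only about 0.05 rad of play. Light friction, stays where it is.
- bat (a joint): How far the bat is pulled out along its own length: 0 (home, locked) to 0.012 m (stop). A spring pulls it back with 4.5 N at 0 and 8 N at the stop. About 8 mm is needed for its crossbar to pass over the steel tooth between the two locks; released over either side it snaps back to 0. The tooth is 27 mm and the cheeks 14 mm above the hinge, 30 mm wide in y.
- bat_grip (a point): Point to grip on the orange bat (round, 16 mm across, it reaches from 42 to 80 mm from the hinge), 62 mm from the hinge while not pulled out; z along the bat, outward; y along the hinge axis. The bat may pivot about y between finger pads that close along y.
- phone_center (a point): Centre of the blue phone, 68 mm wide (x) x 9 mm thick (y) x 140 mm tall (z, up), 0.12 to 0.24 kg, loose; +y is the normal of its dark screen (the screen looks to the dock's +y at the start). It stands upright in any one of the three slots, with its lower 43 mm in the slot and 97 mm standing out; 1 mm clearance on each face.
- stand: Aluminium phone stand fixed to the desk. Origin on the desk, z up, front to -x. Foot 110 x 85 x 8 mm (x from -40 to +70 mm). A ledge 60 mm wide (y), 30 mm above the desk at its back corner (x = 0), lies at a right angle to a back rest that leans 0.33 rad backwards (its top towards +x). The back rest is 60 mm wide and rises 75 mm along its slope above the ledge, 5 mm thick; in front of it the ledge is 20 mm deep and ends in a lip 10 mm high.
- stand_rest (a point): Centre of the phone when it is home on the stand: its back flat on the back rest, its foot on the ledge, in the middle of the width (18, 0, 98 mm in the stand's frame; same axes as the stand).
- black_phone: Another phone, same size as the blue one, black; stands in another slot of the dock. Leave it alone.
- white_phone: Another phone, same size, white; stands in another slot of the dock. Leave it alone.
- mug: White mug, 80 mm across, 90 mm tall; origin under its centre. Bystander.
- milk_carton: White and blue milk carton, 64 x 64 x 135 mm; origin under its centre. Bystander.
- flask: Dark flask, 68 mm across, 200 mm tall; origin under its centre. Bystander.
- pen_cup: Black pen cup, 72 mm across, 150 mm tall with its pens; origin under its centre. Bystander.
- stapler: Red and black stapler, 140 x 36 x 50 mm; origin under its centre. Bystander.
- sticky_notes: Yellow block of notes, 76 x 76 x 30 mm; origin under its centre. Bystander.

How it is judged:
By the outcome, as a careful person would: the job done as asked, in the order asked, and still so for the second after the job is handed in, with the robot touching nothing.
It also fails if it takes over 54 s, if anything falls off the work surface, if the arm or the gripper's body presses on something with over 40 N, if the wrist force passes 120 N, or if a joint passes its speed limit or range.

## Working session

There is one attempt and no reset: what is moved stays moved. The work goes in short steps, Python scripts to look and compute and a tool call to move; the robot and the scene stay as the last step left them, time stands still between calls to the robot, and variables do not carry over. Pictures are saved under pics/ and viewed, at most 10 in all, crops included, and the job is handed in when it is done.

Besides the shell and the picture viewer there is one more tool, called after ">>>" as a command line: name --argument value ..., lists and objects as JSON in quotes. carry_out: Moves the arm, as the interface text tells. Its arguments: {"type":"object","properties":{"increments":{"type":"array","items":{"type":"array"}}},"required":["increments"]}

```bash
mkdir -p pics; ls; python3 - <<'E'
from bench import robot
import cv2,numpy as np
print(robot.get_obs())
for n in ["scene","side"]:
    im=robot.snapshot(n);cv2.imwrite(f"pics/{n}0.png",im)
    c=robot.get_calibration(n);print(n,c)
E
```

```text
pics
{'time': 0.0, 'joint_positions': array([-1.03097730e-01,  8.79593585e-02,  1.37225778e+00,  4.13713982e-06,
        1.68358652e+00, -1.03116582e-01]), 'qvel': array([ 0.00037291, -0.00056515,  0.00300208,  0.00164013, -0.00035036,
        0.00018096]), 'joint_torque': array([ 1.28542815e-03, -3.40182602e+01, -3.02423716e+01,  7.18220207e-02,
        3.29729996e-02, -1.13141955e-04]), 'tool_pos': array([5.49481574e-01, 5.16589263e-05, 2.18299973e-01]), 'ee_rot': array([-3.13939382e+00, -2.31677379e-04,  1.57081539e+00]), 'wrist_force': array([-0.56729954,  0.26684896,  0.07661339]), 'wrist_torque': array([-0.01846274, -0.01610104,  0.00806871]), 'finger_force': 0.0, 'width': 0.09346800356026634}
scene {'vfov': 49.13106269377023, 'cx': 253.0401600954523, 'cy': 181.90030677449462, 'T': array([[ 0.56787368,  0.55479953, -0.60804356,  1.49009631],
       [ 0.82311267, -0.38074947,  0.42132573, -0.62492593],
       [ 0.00223905, -0.73974815, -0.67288012,  1.14505386],
       [ 0.        ,  0.        ,  0.        ,  1.        ]])}
side {'vfov': 56.0741144784605, 'cx': 251.8363431530765, 'cy': 199.8893509073989, 'T': array([[-0.94420772, -0.17672203,  0.27792283,  0.1626999 ],
       [-0.3293317 ,  0.49758517, -0.80246472,  1.013296  ],
       [ 0.00352292, -0.84922219, -0.52802393,  0.74790988],
       [ 0.        ,  0.        ,  0.        ,  1.        ]])}
```

View pics/scene0.png

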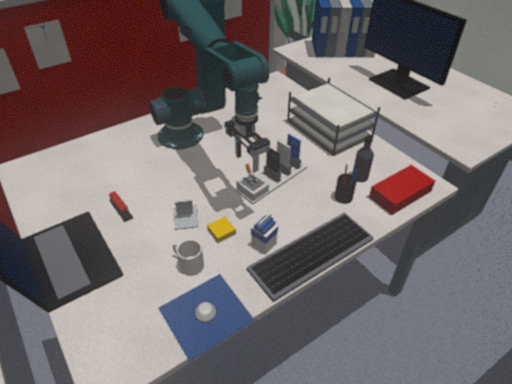

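View pics/side0.png

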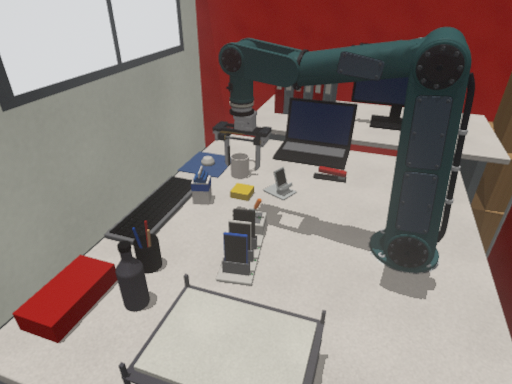

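The blue phone stands at the far end from the toggle (scene ~(294,150)). The toggle is at (249,170) and the stand at (185,213). Next I take close crops for measuring.

```bash
python3 - <<'E'
from bench import robot
import cv2,numpy as np
a=cv2.imread("pics/scene0.png")[125:225,160:320]
b=cv2.imread("pics/side0.png")[160:285,205:305]
w=robot.snapshot("wrist");cv2.imwrite("pics/wrist0.png",w);c=robot.get_calibration("wrist");print(c)
r=lambda i,s:cv2.resize(i,None,fx=s,fy=s,interpolation=cv2.INTER_CUBIC)
cv2.imwrite("pics/a5.png",r(a,5))
A=np.zeros((600,800,3),np.uint8)
x=r(b,4);A[:500,:400]=x
x=cv2.resize(w,(400,300));A[:300,400:]=x
cv2.imwrite("pics/bw.png",A)
E
```

```text
{'vfov': 59.56076179487703, 'cx': 247.51153408104832, 'cy': 190.20677024278552, 'T': array([[ 9.99999920e-01, -3.70948163e-04, -1.52350182e-04,
         5.50523476e-01],
       [-3.97304431e-04, -9.68026208e-01, -2.50848764e-01,
         7.38096666e-02],
       [-5.44270804e-05,  2.50848805e-01, -9.68026278e-01,
         3.83578247e-01],
       [ 0.00000000e+00,  0.00000000e+00,  0.00000000e+00,
         1.00000000e+00]])}
```

View pics/a5.png

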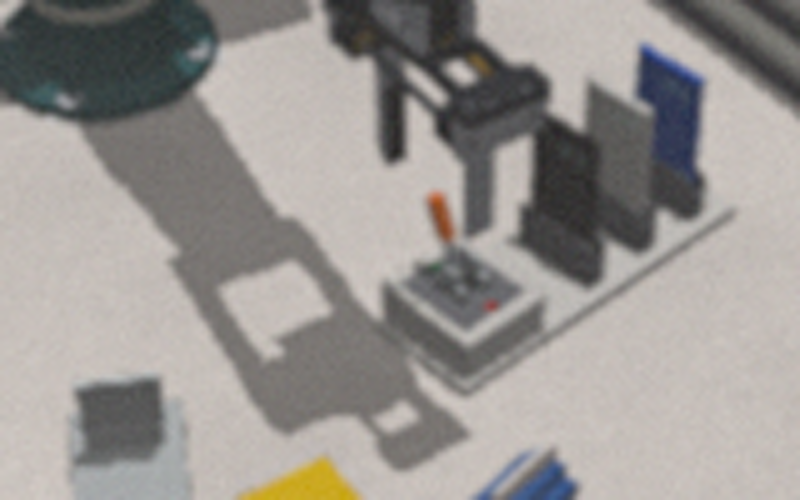

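View pics/bw.png

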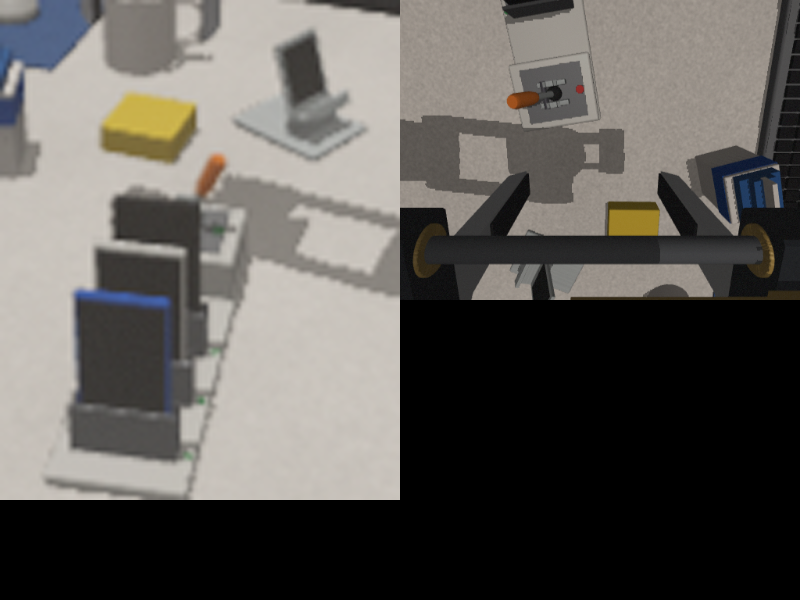

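The side crop shows the blue-edged phone in the slot nearest the camera (y=+105), with its screen facing that camera. The bat is at about (215,175) and the stand at (300,90). In the wrist view the power unit is centred at about (553,92) in the composite, with the stand at the bottom around (545,260). Now I fit the poses roughly.

```bash
cat > h.py <<'E'
import numpy as np
from scipy.optimize import least_squares
def proj(c,P):
    T=np.array(c["T"]);p=(np.atleast_2d(P)-T[:3,3])@T[:3,:3]
    f=192/np.tan(np.radians(c["vfov"])/2)
    return np.c_[c["cx"]+f*p[:,0]/p[:,2],c["cy"]+f*p[:,1]/p[:,2]]
def ray(c,uv,z):
    T=np.array(c["T"]);f=192/np.tan(np.radians(c["vfov"])/2)
    d=T[:3,:3]@np.array([(uv[0]-c["cx"])/f,(uv[1]-c["cy"])/f,1]);o=T[:3,3]
    return o+d*(z-o[2])/d[2]
def place(q,P):
    P=np.atleast_2d(np.array(P,float))/1000;c,s=np.cos(q[2]),np.sin(q[2])
    return np.c_[q[0]+c*P[:,0]-s*P[:,1],q[1]+s*P[:,0]+c*P[:,1],P[:,2]]
def fit(obs,q0):  # obs: list of (cal, [xyz mm],[uv])
    f=lambda q:np.concatenate([(proj(c,place(q,p))-np.array(u)).ravel() for c,p,u in obs])
    r=least_squares(f,q0,loss="soft_l1");return r.x,r.fun
E
python3 - <<'E'
from h import *
from bench import robot
s=robot.get_calibration("scene");d=robot.get_calibration("side");w=robot.get_calibration("wrist")
S=lambda l:[(160+a/5,125+b/5) for a,b in l]
D=lambda l:[(205+a/4,160+b/4) for a,b in l]
W=lambda l:[((a-400)*1.28,b*1.28) for a,b in l]
q,r=fit([(s,[[52.5,-172,0],[52.5,142,12],[50,-167,52],[-50,-167,52],[50,-83,52]],S([(465,393),(735,209),(465,348),(385,285),(545,298)])),
 (w,[[50,-167,52],[-50,-167,52],[50,-83,52]],W([(599,117),(520,128),(583,55)])),
 (d,[[-52.5,142,12],[52.5,142,12],[34,109.5,152],[-34,109.5,152]],D([(190,490),(46,478),(77,293),(170,298)]))],[.55,.2,.1])
print("dock",q,r.round(1).reshape(-1,2).tolist())
# stand rough: foot corner rays at z=.008
for n,c,l in [("side",d,D([(235,120),(315,158),(367,128),(262,95)])),("scene",s,S([(70,430),(185,405),(160,378)])) ]:
  for u in l: print(n,u,ray(c,u,.008).round(3))
E
```

```text
dock [0.4774072  0.1833345  0.17068036] [[0.4, 0.1], [-0.2, -2.2], [0.9, -1.7], [-1.1, -1.8], [0.5, -2.2], [-2.6, 2.0], [0.3, 4.8], [2.8, -7.4], [0.1, 0.8], [-0.2, -0.7], [-0.9, 0.2], [0.5, 1.6]]
side (263.75, 190.0) [ 0.532 -0.199  0.008]
side (283.75, 199.5) [ 0.436 -0.156  0.008]
side (296.75, 192.0) [ 0.401 -0.229  0.008]
side (270.5, 183.75) [ 0.521 -0.258  0.008]
scene (174.0, 211.0) [ 0.429 -0.248  0.008]
scene (197.0, 206.0) [ 0.454 -0.165  0.008]
scene (192.0, 200.6) [ 0.418 -0.166  0.008]
```

>>> carry_out --increments '[[0,[-40,-30,0],0],[0,[-30,-30,0],0],[0,[0,0,0],0],[0,[0,0,0],0]]'

```text
time: 0.55
tool_pos: [0.4897, -0.0703, 0.2195]
ee_rot: [3.141, -0.0, 1.569]
wrist_force: [-0.1, -0.9, 0.7]
width: 0.0938
finger_force: 0.0
```

```bash
python3 - <<'E'
from bench import robot
import cv2,pickle
c=robot.get_calibration("wrist");w=robot.snapshot("wrist");cv2.imwrite("pics/w1.png",w);pickle.dump(c,open("w1.pkl","wb"))
E
```

>>> carry_out --increments '[[0,[-40,0,0],0],[0,[-50,0,0],0],[0,[-50,0,0],0],[0,[-50,-10,0],0],[0,[-40,-10,0],0],[0,[0,0,0],0],[0,[0,0,0],0]]'

```text
time: 1.3
tool_pos: [0.4709, -0.2989, 0.2188]
ee_rot: [-3.141, -0.002, 1.57]
wrist_force: [-0.2, 1.2, -0.4]
width: 0.0936
finger_force: 0.0
```

```bash
python3 - <<'E'
from bench import robot
import cv2,pickle,numpy as np
c=robot.get_calibration("wrist");w=robot.snapshot("wrist");cv2.imwrite("pics/w2.png",w);pickle.dump(c,open("w2.pkl","wb"))
print(robot.get_obs()["tool_pos"],robot.get_obs()["time"])
a=cv2.imread("pics/w1.png")[:240];b=w[:240]
A=np.vstack([cv2.resize(a,(640,300)),cv2.resize(b,(640,300))]);cv2.imwrite("pics/w12.png",A)
E
```

```text
[ 0.47108663 -0.29809399  0.21905039] 1.35
```

View pics/w12.png

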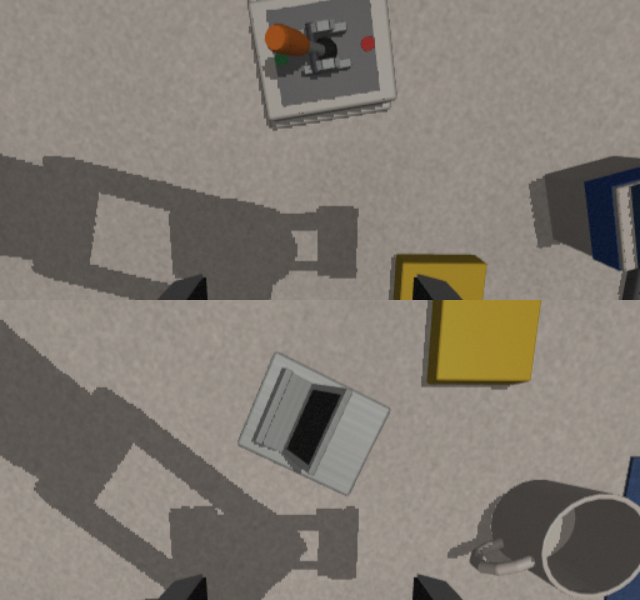

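Top: unit corners at (273,120) and (395,97), hinge hole at about (326,48), bat end at (276,38), leaning to the green dot. Bottom: stand foot corners at (275,52), (390,108), (350,194), (238,144) (minus the tile offset), with the lip on the left.

```bash
python3 - <<'E'
from h import *
from bench import robot
import pickle
s=robot.get_calibration("scene");d=robot.get_calibration("side");w1=pickle.load(open("w1.pkl","rb"));w2=pickle.load(open("w2.pkl","rb"))
S=lambda l:[(160+a/5,125+b/5) for a,b in l]
D=lambda l:[(205+a/4,160+b/4) for a,b in l]
W=lambda l:[(a/1.25,b/1.25) for a,b in l]
q,r=fit([(s,[[52.5,-172,0],[52.5,142,12],[50,-167,52],[-50,-167,52],[50,-83,52]],S([(465,393),(735,209),(465,348),(385,285),(545,298)])),
 (w1,[[50,-167,52],[-50,-167,52],[-50,-83,52],[0,-125,52]],W([(395,97),(273,120),(249,2),(326,48)])),
 (d,[[-52.5,142,12],[52.5,142,12],[34,109.5,152],[-34,109.5,152]],D([(190,490),(46,478),(77,293),(170,298)]))],[.477,.18,.17])
print("dock",q,r.round(1).reshape(-1,2).tolist())
st,r=fit([(w2,[[-40,42.5,8],[70,42.5,8],[70,-42.5,8],[-40,-42.5,8]],W([(275,52),(390,108),(350,194),(238,144)]))],[.459,-.204,-.42])
print("stand",st,r.round(1).reshape(-1,2).tolist())
a=.4
print("hinge",place(q,[0,-125,52]),"grip",place(q,[-62*np.sin(a),-125,52+62*np.cos(a)]),"tip in w1",ray(w1,W([(276,38)])[0],.126))
print("phone",place(q,[0,105,82]),"rest",place(st,[18,0,98]))
E
```

```text
dock [0.48078138 0.1824381  0.18408296] [[1.3, 0.9], [-0.1, -2.0], [1.8, -0.8], [-0.5, -0.9], [1.1, -1.5], [5.1, -0.7], [-1.2, 1.3], [-1.5, -0.2], [0.2, 1.7], [-0.3, 0.2], [-0.5, -0.9], [-1.4, -0.1], [-0.0, 1.1]]
stand [ 0.46240863 -0.21649594 -0.42639081] [[-0.1, -1.7], [2.3, -0.7], [-0.2, 2.3], [-1.1, 1.1]]
hinge [[0.50366201 0.05955004 0.052     ]] grip [[0.479926   0.05513061 0.10910578]] tip in w1 [0.47216578 0.05349045 0.126     ]
phone [[0.46156164 0.28566408 0.082     ]] rest [[ 0.47879699 -0.22394052  0.098     ]]
```

>>> carry_out --increments '[[0,[45,0,0],0],[0,[45,0,0],0],[0,[45,0,0],0],[0,[45,0,0],0],[0,[45,0,0],0],[0,[45,0,0],0],[0,[45,4,0],0],[0,[38,5,0],0]]'

```text
time: 2.15
tool_pos: [0.4784, 0.0584, 0.2201]
ee_rot: [3.14, -0.001, 1.575]
wrist_force: [-0.7, -0.3, 0.5]
width: 0.0939
finger_force: 0.0
```

>>> carry_out --increments '[[0,[0,0,0],8],[0,[0,0,0],8],[0,[0,0,0],8],[0,[0,0,0],8],[0,[0,0,0],8],[0,[0,0,0],8],[0,[0,0,0],8],[0,[0,0,0],8]]'

```text
time: 2.95
tool_pos: [0.4787, 0.0562, 0.2198]
ee_rot: [-3.141, -0.001, 0.452]
wrist_force: [-0.5, 0.3, 0.0]
width: 0.0941
finger_force: 0.0
```

>>> carry_out --increments '[[50,[0,0,0],8],[70,[0,0,0],7.4],[70,[0,0,0],0],[70,[0,0,0],0]]'

```text
time: 3.35
tool_pos: [0.4789, 0.0554, 0.2197]
ee_rot: [-3.141, -0.001, 0.19]
wrist_force: [0.6, -0.0, -0.0]
width: 0.0691
finger_force: 0.0
```

```bash
python3 - <<'E'
from bench import robot
import cv2,pickle,numpy as np
from h import *
c=robot.get_calibration("wrist");w=robot.snapshot("wrist");cv2.imwrite("pics/w3.png",w);pickle.dump(c,open("w3.pkl","wb"))
o=robot.get_obs();print(o["tool_pos"],o["ee_rot"],o["time"],o["width"])
h=cv2.cvtColor(w,cv2.COLOR_BGR2HSV);m=cv2.inRange(h,(4,140,60),(18,255,255))
n,l,st,ce=cv2.connectedComponentsWithStats(m);i=1+np.argmax(st[1:,4]);print(st[i],ce[i],ray(c,ce[i],.109))
s=w.copy()
for p in place([.4808,.1824,.184],[[50,-167,52],[-50,-167,52],[-50,-83,52],[50,-83,52],[0,-125,52],[-31,-125,126],[34,-15,152],[-34,-15,152]]):
  cv2.circle(s,tuple(int(v) for v in proj(c,p)[0]),2,(0,255,0),-1)
cv2.imwrite("pics/w3d.png",s)
E
```

```text
[0.4789748  0.0550778  0.21966451] [-3.14142649e+00 -4.45351850e-04  1.89196668e-01] 3.4 0.06856081053176986
[239 176  19  38 594] [248.53535354 194.97811448] [0.47731167 0.05512087 0.109     ]
```

View pics/w3d.png

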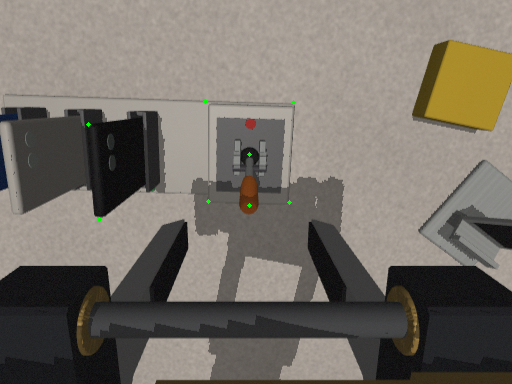

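The overlay matches: hinge at (249,155) and bat at (249,195), midway between the fingers. I descend and grip.

>>> carry_out --increments '[[70,[0,0,40],0],[70,[0,0,40],0],[70,[1,0,25],0],[70,[0,0,11],0],[120,[0,0,0],0],[180,[0,0,0],0],[255,[0,0,0],0],[255,[0,0,0],0]]'

```text
time: 4.2
tool_pos: [0.4814, 0.0541, 0.1053]
ee_rot: [3.141, -0.003, 0.185]
wrist_force: [0.3, -0.1, -0.4]
width: 0.0397
finger_force: 0.0
```

>>> carry_out --increments '[[255,[0,0,0],0],[255,[0,0,0],0],[255,[0,0,0],0],[255,[0,0,0],0]]'

```text
time: 4.6
tool_pos: [0.4802, 0.0544, 0.1038]
ee_rot: [-3.141, -0.0, 0.185]
wrist_force: [0.3, 0.3, 1.1]
width: 0.0147
finger_force: 30.0
```

>>> carry_out --increments '[[255,[-1,0,-2.5],0],[255,[-1,0,-2.5],0],[255,[-1.3,0,-2.6],0],[255,[-1,0,-2.5],0],[255,[0,0,0],0],[255,[0,0,0],0]]'

```text
time: 5.2
tool_pos: [0.4761, 0.0536, 0.1134]
ee_rot: [-3.141, -0.001, 0.185]
wrist_force: [4.0, 1.8, -7.3]
width: 0.0152
finger_force: 30.0
```

>>> carry_out --increments '[[255,[6.7,0,-2.5],0],[255,[7,0,-1.8],0],[255,[7.1,0,-1.0],0],[255,[7.2,0,-0.4],0],[255,[7.2,0,0.4],0],[255,[7.1,0,1.0],0],[255,[7,0,1.8],0],[255,[6.7,0,2.5],0]]'

```text
time: 6.0
tool_pos: [0.5344, 0.0638, 0.1163]
ee_rot: [3.14, -0.008, 0.185]
wrist_force: [-0.0, -0.6, 0.6]
width: 0.0005
finger_force: 0.0
```

>>> carry_out --increments '[[255,[0,0,0],0],[255,[0,0,0],0],[255,[0,0,0],0]]'

```text
time: 6.3
tool_pos: [0.5313, 0.0637, 0.1141]
ee_rot: [3.141, -0.001, 0.185]
wrist_force: [-1.0, 0.3, 0.5]
width: 0.0004
finger_force: 0.0
```

The bat slipped out of the pads, so I raise and look.

>>> carry_out --increments '[[200,[10,0,-30],0],[70,[0,0,-40],0],[70,[-25,0,-35],0],[70,[-30,0,0],0],[70,[0,0,0],0],[70,[0,0,0],0]]'

```text
time: 6.9
tool_pos: [0.4866, 0.0553, 0.2189]
ee_rot: [3.141, -0.001, 0.185]
wrist_force: [0.7, -0.5, 0.3]
width: 0.0452
finger_force: 0.0
```

```bash
cat > look.py <<'E'
from bench import robot
import cv2,pickle,numpy as np,sys
from h import *
c=robot.get_calibration("wrist");w=robot.snapshot("wrist")
o=robot.get_obs();print(o["tool_pos"],o["ee_rot"],o["time"],o["width"])
h=cv2.cvtColor(w,cv2.COLOR_BGR2HSV);m=cv2.inRange(h,(4,140,60),(18,255,255))
n,l,st,ce=cv2.connectedComponentsWithStats(m);i=1+np.argmax(st[1:,4]);print(st[i],ce[i])
for t in (-.4,0,.4): print(t,[proj(c,place([.4808,.1824,.184],[r*np.sin(t),-125,52+r*np.cos(t)]))[0].round(1) for r in (42,80)])
cv2.imwrite(f"pics/{sys.argv[1]}.png",w)
E
python3 look.py w4
```

```text
[0.48686075 0.05539701 0.21832342] [-3.14157322e+00 -3.46827079e-04  1.84860506e-01] 6.95 0.0490749542134429
[238 167  20  26 396] [247.52272727 179.79040404]
-0.4 [array([247.4, 187. ]), array([247.4, 215.1])]
0 [array([247.4, 169.9]), array([247.4, 179.2])]
0.4 [array([247.4, 150.8]), array([247.4, 137.6])]
```

```bash
python3 - <<'E'
import cv2
w=cv2.imread("pics/w4.png")[70:230,170:330];cv2.imwrite("pics/w4c.png",cv2.resize(w,(560,560),interpolation=cv2.INTER_CUBIC))
E
python3 - <<'E'
import sys;sys.path.insert(0,'.')
from h import *
from bench import robot
c=robot.get_calibration("wrist")
for t in (-.3,-.2,-.15,-.1,-.05):
  for e in (0,8): print(t,e,[proj(c,place([.4808,.1824,.184],[(r+e)*np.sin(t),-125,52+(r+e)*np.cos(t)]))[0].round(1)[1] for r in (42,80)])
E
```

```text
-0.3 0 [np.float64(183.4), np.float64(207.6)]
-0.3 8 [np.float64(188.0), np.float64(213.5)]
-0.2 0 [np.float64(179.2), np.float64(198.9)]
-0.2 8 [np.float64(182.9), np.float64(203.8)]
-0.15 0 [np.float64(177.0), np.float64(194.3)]
-0.15 8 [np.float64(180.3), np.float64(198.6)]
-0.1 0 [np.float64(174.7), np.float64(189.5)]
-0.1 8 [np.float64(177.5), np.float64(193.2)]
-0.05 0 [np.float64(172.4), np.float64(184.6)]
-0.05 8 [np.float64(174.7), np.float64(187.6)]
```

View pics/w4c.png

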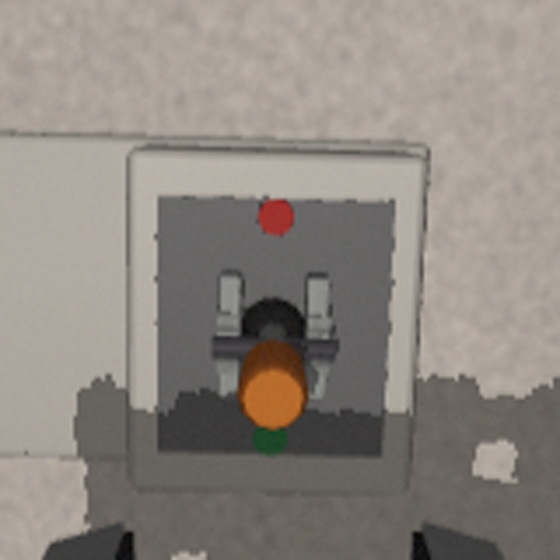

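The bat is almost upright (cap at full-image (248,184)), with its crossbar seemingly resting on the tooth. I regrip it there.

>>> carry_out --increments '[[70,[15,0,0],0],[70,[0,0,40],0],[70,[0,0,40],0],[70,[0,0,15],0],[70,[0,0,6],0],[70,[0,0,0],0],[160,[0,0,0],0],[255,[0,0,0],0]]'

```text
time: 7.75
tool_pos: [0.5028, 0.0582, 0.1192]
ee_rot: [3.141, -0.003, 0.185]
wrist_force: [-0.0, -0.0, 0.2]
width: 0.0554
finger_force: 0.0
```

>>> carry_out --increments '[[255,[0,0,0],0],[255,[0,0,0],0],[255,[0,0,0],0],[255,[0,0,0],0],[255,[0,0,0],0],[255,[0,0,0],0]]'

```text
time: 8.35
tool_pos: [0.5015, 0.0582, 0.1177]
ee_rot: [3.142, -0.0, 0.185]
wrist_force: [0.1, 0.2, 0.1]
width: 0.0149
finger_force: 30.0
```

Gripped. Now a gentle lift, watching the force.

>>> carry_out --increments '[[255,[0,0,-1],0],[255,[0,0,-1],0],[255,[0,0,0],0],[255,[0,0,0],0],[255,[0,0,0],0]]'

```text
time: 8.85
tool_pos: [0.5013, 0.0581, 0.119]
ee_rot: [-3.142, 0.001, 0.185]
wrist_force: [1.8, -0.9, -7.5]
width: 0.0144
finger_force: 30.0
```

>>> carry_out --increments '[[255,[4,0,0],0],[255,[4,0,0.2],0],[255,[4,0,0.5],0],[255,[0,0,0],0],[255,[0,0,0],0]]'

```text
time: 9.35
tool_pos: [0.5113, 0.0599, 0.1187]
ee_rot: [3.141, 0.006, 0.185]
wrist_force: [-4.9, -2.5, -2.3]
width: 0.0149
finger_force: 30.0
```

>>> carry_out --increments '[[255,[0,0,-1],0],[255,[3,0,0],0],[255,[3,0,0.3],0],[255,[0,0,0],0],[255,[0,0,0],0]]'

```text
time: 9.85
tool_pos: [0.5169, 0.061, 0.1181]
ee_rot: [-3.142, 0.007, 0.185]
wrist_force: [-4.5, -1.9, -6.1]
width: 0.0153
finger_force: 30.0
```

>>> carry_out --increments '[[255,[3,0,0.3],0],[255,[3,0,0.6],0],[255,[3,0,0.8],0],[255,[0,0,0],0],[255,[0,0,0],0]]'

```text
time: 10.35
tool_pos: [0.5262, 0.0626, 0.1166]
ee_rot: [3.141, 0.006, 0.185]
wrist_force: [-3.8, -2.3, -5.9]
width: 0.0149
finger_force: 30.0
```

>>> carry_out --increments '[[255,[3,0,1.0],0],[255,[3,0,1.2],0],[255,[2.5,0,1.2],0],[255,[0,0,0],0],[255,[0,0,0],0]]'

```text
time: 10.85
tool_pos: [0.5348, 0.064, 0.1134]
ee_rot: [3.141, 0.005, 0.185]
wrist_force: [-4.2, -2.7, -5.6]
width: 0.0148
finger_force: 30.0
```

>>> carry_out --increments '[[255,[-1.5,0,2.5],0],[255,[-1,0,3],0],[255,[-1,0,3],0],[255,[0,0,0],0],[150,[0,0,0],0],[70,[0,0,0],0],[70,[0,0,0],0],[70,[0,0,0],0]]'

```text
time: 11.65
tool_pos: [0.5338, 0.0643, 0.1067]
ee_rot: [-3.142, -0.002, 0.185]
wrist_force: [-0.6, 0.1, 0.1]
width: 0.043
finger_force: 0.0
```

>>> carry_out --increments '[[70,[0,0,-40],0],[70,[0,0,-40],0],[70,[-20,0,-30],0],[70,[-20,0,0],0],[70,[0,0,0],0],[70,[0,0,0],0]]'

```text
time: 12.25
tool_pos: [0.4939, 0.0568, 0.2159]
ee_rot: [-3.141, -0.001, 0.185]
wrist_force: [-0.4, -0.1, 0.0]
width: 0.0683
finger_force: 0.0
```

```bash
python3 look.py w5; python3 - <<'E'
import cv2,numpy as np
w=cv2.imread("pics/w5.png")
cv2.imwrite("pics/w5c.png",w[:330])
E
```

```text
[0.4938554  0.05682275 0.21524762] [-3.14127246e+00  4.56101111e-04  1.85037339e-01] 12.3 0.06825622514933453
[239 142  20  27 410] [248.61219512 154.6097561 ]
-0.4 [array([247.6, 195.7]), array([247.5, 224.9])]
0 [array([247.6, 178.7]), array([247.6, 189.4])]
0.4 [array([247.6, 159.6]), array([247.6, 147.7])]
```

View pics/w5c.png

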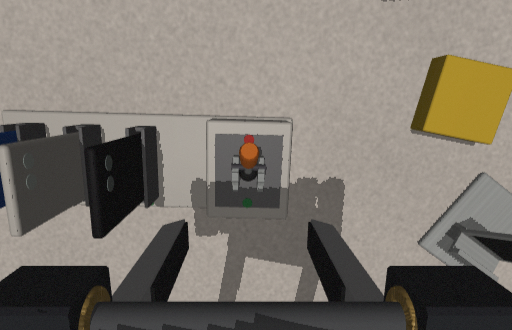

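The bat now leans to the red dot (cap at (249,152)). I check with the fixed cameras whether it is seated.

```bash
python3 - <<'E'
from bench import robot
import cv2,numpy as np
from h import *
def seg(w,box):
  h=cv2.cvtColor(w,cv2.COLOR_BGR2HSV);m=cv2.inRange(h,(4,140,60),(18,255,255));M=np.zeros_like(m);x0,y0,x1,y1=box;M[y0:y1,x0:x1]=m[y0:y1,x0:x1]
  ys,xs=np.nonzero(M);return len(xs),xs.mean().round(1),ys.mean().round(1),xs.min(),xs.max(),ys.min(),ys.max()
for n,b in (("scene",(235,150,275,190)),("side",(245,180,285,225))):
  c=robot.get_calibration(n);
  print(n,"before",seg(cv2.imread(f"pics/{n}0.png"),b));im=robot.snapshot(n);cv2.imwrite(f"pics/{n}1.png",im)
  print("now",seg(im,b))
  for t,e in ((-.4,0),(.4,0),(.35,0),(.4,8),(.35,8),(.25,8)):print(t,e,[proj(c,place([.4808,.1824,.184],[(r+e)*np.sin(t),-125,52+(r+e)*np.cos(t)]))[0].round(1).tolist() for r in (42,61,80)])
E
```

```text
scene before (16, np.float64(247.8), np.float64(167.6), np.int64(246), np.int64(249), np.int64(164), np.int64(171))
now (8, np.float64(257.2), np.float64(172.6), np.int64(256), np.int64(258), np.int64(171), np.int64(175))
-0.4 0 [[250.2, 172.6], [248.8, 168.2], [247.5, 163.8]]
0.4 0 [[256.3, 176.6], [257.8, 174.0], [259.2, 171.4]]
0.35 0 [[256.0, 176.2], [257.2, 173.4], [258.5, 170.6]]
0.4 8 [[256.9, 175.5], [258.4, 172.9], [259.9, 170.3]]
0.35 8 [[256.5, 175.0], [257.8, 172.3], [259.1, 169.4]]
0.25 8 [[255.6, 174.2], [256.5, 171.0], [257.5, 167.9]]
side before (24, np.float64(257.5), np.float64(202.4), np.int64(255), np.int64(260), np.int64(199), np.int64(207))
now (4, np.float64(245.0), np.float64(204.5), np.int64(245), np.int64(245), np.int64(203), np.int64(206))
-0.4 0 [[253.6, 207.3], [255.9, 203.0], [258.2, 198.7]]
0.4 0 [[244.0, 206.4], [241.8, 201.8], [239.5, 197.2]]
0.35 0 [[244.6, 206.3], [242.6, 201.6], [240.6, 196.9]]
0.4 8 [[243.1, 204.5], [240.8, 199.9], [238.5, 195.2]]
0.35 8 [[243.7, 204.3], [241.8, 199.6], [239.7, 194.9]]
0.25 8 [[245.1, 204.1], [243.7, 199.3], [242.3, 194.4]]
```

>>> carry_out --increments '[[0,[0,0,0],-8.5],[0,[0,0,0],-8.5],[0,[0,0,0],-8.5],[0,[0,0,0],-8.5],[0,[0,0,0],-8.5],[0,[0,0,0],-8.5],[0,[0,0,0],-8.5],[0,[0,0,0],-8.5]]'

```text
time: 13.2
tool_pos: [0.4939, 0.0568, 0.2148]
ee_rot: [-3.14, 0.0, 1.378]
wrist_force: [0.2, -0.1, 0.5]
width: 0.094
finger_force: 0.0
```

>>> carry_out --increments '[[0,[0,0,0],-8.5],[0,[0,0,0],-8.5],[0,[0,0,0],-5],[0,[40,2,0],0],[0,[45,4,0],0],[0,[45,4,0],0],[0,[11,0,0],0],[0,[0,0,0],0]]'

```text
time: 14.0
tool_pos: [0.4773, 0.1985, 0.2149]
ee_rot: [-3.14, 0.0, 1.759]
wrist_force: [0.3, -0.5, 0.3]
width: 0.0942
finger_force: 0.0
```

>>> carry_out --increments '[[0,[0,0,0],0],[0,[0,0,0],0]]'

```text
time: 14.2
tool_pos: [0.4779, 0.1958, 0.2157]
ee_rot: [-3.141, 0.001, 1.754]
wrist_force: [-0.2, 0.3, -0.1]
width: 0.0942
finger_force: 0.0
```

```bash
python3 - <<'E'
from bench import robot
import cv2,numpy as np
from h import *
im=cv2.imread("pics/side1.png");h=cv2.cvtColor(im,cv2.COLOR_BGR2HSV);m=cv2.inRange(h,(4,140,60),(18,255,255));ys,xs=np.nonzero(m[185:220,230:262]);print("side bat",len(xs),xs.mean()+230,ys.mean()+185,ys.min()+185,ys.max()+185)
c=robot.get_calibration("wrist");w=robot.snapshot("wrist");cv2.imwrite("pics/w6.png",w)
o=robot.get_obs();print(o["tool_pos"],o["ee_rot"],o["time"])
for p in place([.4808,.1824,.184],[[34,109.5,152],[-34,109.5,152],[34,100.5,152],[-34,100.5,152],[-52.5,142,12],[52.5,142,12]]):
  u=proj(c,p)[0];print(u.round(1));cv2.circle(w,tuple(int(v) for v in u),2,(0,255,0),-1)
cv2.imwrite("pics/w6d.png",w)
E
```

```text
side bat 37 242.51351351351352 200.0810810810811 196 206
[0.47793978 0.19572911 0.21582771] [-3.14137624e+00  5.42218530e-04  1.75366741e+00] 14.25
[299.   67.4]
[193.3  67.5]
[298.5  82.1]
[193.8  82.2]
[195.1  47.8]
[297.8  47.7]
```

View pics/w6d.png

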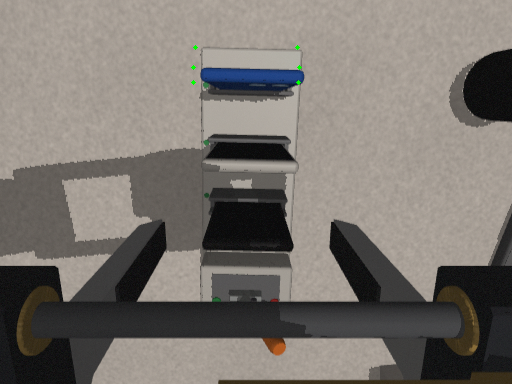

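The phone top spans u 202–303 at row ~76, about 4 mm to dock +x of the prediction and level with the tool axes. I move over it and descend.

>>> carry_out --increments '[[0,[45,4,0],0],[0,[45,0,0],0],[0,[0,0,20],0],[0,[0,0,30],0],[0,[0,0,30],0],[0,[0,0,19],0],[0,[0,0,0],0],[0,[0,0,0],0]]'

```text
time: 15.05
tool_pos: [0.4655, 0.2855, 0.1174]
ee_rot: [3.141, 0.0, 1.754]
wrist_force: [-0.3, 0.7, -0.1]
width: 0.094
finger_force: 0.0
```

>>> carry_out --increments '[[60,[0,0,0],0],[60,[0,0,0],0],[255,[0,0,0],0],[255,[0,0,0],0],[255,[0,0,0],0],[255,[0,0,0],0],[255,[0,0,0],0]]'

```text
time: 15.75
tool_pos: [0.4652, 0.2865, 0.1179]
ee_rot: [3.14, -0.0, 1.756]
wrist_force: [-0.9, 0.6, 5.3]
width: 0.0682
finger_force: 30.0
```

>>> carry_out --increments '[[255,[0,0,-8],0],[255,[0,0,-15],0],[255,[0,0,-20],0],[255,[0,0,-20],0],[255,[0,0,0],0],[255,[0,0,0],0]]'

```text
time: 16.35
tool_pos: [0.465, 0.2863, 0.1802]
ee_rot: [3.141, -0.0, 1.756]
wrist_force: [-0.3, 0.1, -2.1]
width: 0.0679
finger_force: 29.9
```

>>> carry_out --increments '[[255,[0,0,-30],0],[255,[0,0,-35],0],[255,[0,0,-30],0],[255,[-10,-2,0],0],[255,[-30,-6,0],0],[255,[-40,-8,0],0],[255,[-40,-8,0],0],[255,[-40,-8,0],0]]'

```text
time: 17.15
tool_pos: [0.4614, 0.121, 0.2714]
ee_rot: [-3.136, 0.0, 1.756]
wrist_force: [0.0, 0.2, -1.9]
width: 0.068
finger_force: 29.9
```

>>> carry_out --increments '[[255,[-40,-8,0],0],[255,[-40,-8,0],0],[255,[-40,-8,0],0],[255,[-40,-8,0],0],[255,[-40,-8,0],0],[255,[-40,-8,0],0],[255,[-40,-8,0],0],[255,[-30,-8,0],0]]'

```text
time: 17.95
tool_pos: [0.4552, -0.1956, 0.2712]
ee_rot: [-3.137, -0.003, 1.754]
wrist_force: [-0.2, 0.3, -1.8]
width: 0.0682
finger_force: 29.9
```

>>> carry_out --increments '[[255,[-20,-4,0],-4],[255,[0,0,0],-8],[255,[0,0,0],-8],[255,[0,0,0],-8],[255,[0,0,0],-8],[255,[0,0,0],-8],[255,[0,0,0],-8],[255,[0,0,0],-3]]'

```text
time: 18.75
tool_pos: [0.4553, -0.2136, 0.2713]
ee_rot: [3.141, -0.006, 2.719]
wrist_force: [-0.0, -0.7, -2.4]
width: 0.0679
finger_force: 29.9
```

>>> carry_out --increments '[[255,[0,0,0],0],[255,[0,0,0],0],[255,[0,0,0],0]]'

```text
time: 19.05
tool_pos: [0.4562, -0.2137, 0.2737]
ee_rot: [3.141, -0.002, 2.715]
wrist_force: [0.4, 0.3, -1.7]
width: 0.0676
finger_force: 29.9
```

```bash
python3 - <<'E'
from bench import robot
import cv2,numpy as np
from h import *
c=robot.get_calibration("wrist");w=robot.snapshot("wrist");cv2.imwrite("pics/w7.png",w)
o=robot.get_obs();print(o["tool_pos"],o["ee_rot"],o["time"],o["width"])
for p in place([.4624,-.2165,-.4264],[[-40,42.5,8],[70,42.5,8],[70,-42.5,8],[-40,-42.5,8],[-15.7,30,46],[-15.7,-30,46]]):
  u=proj(c,p)[0];print(u.round(1));cv2.circle(w,tuple(int(v) for v in u),2,(0,255,0),-1)
i=robot.snapshot("side");cv2.imwrite("pics/side2.png",i)
A=np.zeros((600,800,3),np.uint8);A[:384,:512]=w;A[384:584,:280]=cv2.resize(i[130:230,230:370],(280,200));
cv2.imwrite("pics/w7d.png",A[:,:520])
E
```

```text
[ 0.45640644 -0.21371756  0.27415383] [ 3.14147236e+00 -1.24034544e-03  2.71490861e+00] 19.1 0.06770272950108051
[279.6 135. ]
[277.7 216.9]
[215. 217.]
[212.8 135.1]
[271.6 158.7]
[220.8 158.8]
```

View pics/w7d.png

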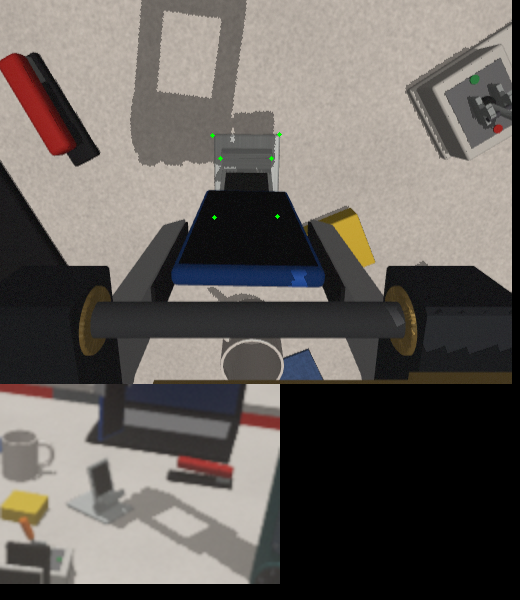

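The stand foot matches the overlay (front corners at (214,135) and (279,135)). The phone hangs in the pads with its foot edge at row ~192 and its top edges at rows ~266 and 285. I check its tilt and offset.

```bash
python3 - <<'E'
from bench import robot
import numpy as np
from h import *
from scipy.spatial.transform import Rotation as R
import cv2
c=robot.get_calibration("wrist");o=robot.get_obs();Rt=R.from_euler("xyz",o["ee_rot"]).as_matrix();t=o["tool_pos"]
w=cv2.imread("pics/w7.png");print([ (r,w[r,225:270].mean(0).astype(int).tolist()) for r in list(range(186,198,1))+list(range(258,292,2))])
for d in (0,.002): print(d,[proj(c,t+Rt@np.array(p))[0].round(1).tolist() for p in ((d+.0045,0,-.005-.029),(d-.0045,0,-.034),(d+.0045,0,.106))])
E
```

```text
[(186, [24, 25, 25]), (187, [25, 26, 25]), (188, [25, 26, 26]), (189, [25, 25, 25]), (190, [27, 23, 22]), (191, [20, 15, 14]), (192, [13, 12, 12]), (193, [13, 11, 12]), (194, [12, 11, 11]), (195, [12, 12, 12]), (196, [12, 12, 12]), (197, [12, 12, 12]), (258, [13, 12, 12]), (260, [13, 12, 12]), (262, [14, 12, 12]), (264, [25, 15, 13]), (266, [62, 33, 17]), (268, [68, 35, 18]), (270, [78, 40, 20]), (272, [83, 43, 22]), (274, [86, 44, 21]), (276, [88, 45, 23]), (278, [88, 45, 24]), (280, [87, 45, 23]), (282, [85, 44, 22]), (284, [80, 41, 21]), (286, [130, 127, 129]), (288, [167, 176, 186]), (290, [166, 176, 185])]
0 [[244.7, 266.8], [244.7, 285.6], [245.8, 187.2]]
0.002 [[244.6, 262.6], [244.7, 281.5], [245.8, 184.9]]
```

>>> carry_out --increments '[[255,[1.5,0,30],0],[255,[0,0,40],0],[255,[0,0,35],0],[255,[0,0,15],0],[255,[0,0,8],0],[255,[0,0,0],0],[255,[0,0,0],0]]'

```text
time: 19.85
tool_pos: [0.4561, -0.2135, 0.1483]
ee_rot: [-3.141, 0.002, 2.716]
wrist_force: [0.3, -0.0, -1.4]
width: 0.068
finger_force: 29.9
```

>>> carry_out --increments '[[255,[0,0,2],0],[255,[0,0,2],0],[255,[0,0,0],0],[255,[0,0,0],0]]'

```text
time: 20.25
tool_pos: [0.4555, -0.2132, 0.1433]
ee_rot: [-3.142, 0.001, 2.716]
wrist_force: [-1.1, -1.0, -2.7]
width: 0.0681
finger_force: 29.9
```

>>> carry_out --increments '[[255,[0,0,1.5],0],[255,[0,0,1.5],0],[255,[0,0,0],0],[255,[0,0,0],0]]'

```text
time: 20.65
tool_pos: [0.4554, -0.2131, 0.1399]
ee_rot: [3.142, -0.0, 2.716]
wrist_force: [0.7, -0.1, -1.5]
width: 0.0679
finger_force: 29.9
```

>>> carry_out --increments '[[255,[0,0,1],0],[255,[0,0,0],0],[255,[0,0,0],0]]'

```text
time: 20.95
tool_pos: [0.4554, -0.2131, 0.139]
ee_rot: [3.142, 0.0, 2.716]
wrist_force: [-0.4, -1.1, -1.8]
width: 0.0681
finger_force: 29.9
```

>>> carry_out --increments '[[255,[-4,0,0.5],0],[255,[-4,0,0.5],0],[255,[-4,0,0.5],0],[255,[-4,0,0.5],0],[255,[0,0,0],0],[255,[0,0,0],0]]'

```text
time: 21.55
tool_pos: [0.4702, -0.22, 0.1371]
ee_rot: [-3.141, 0.001, 2.716]
wrist_force: [-2.9, 0.6, 2.7]
width: 0.0678
finger_force: 30.0
```

>>> carry_out --increments '[[255,[-4,0,0.6],0],[255,[-4,0,0.7],0],[255,[-4,0,0.8],0],[255,[0,0,0],0],[255,[0,0,0],0]]'

```text
time: 22.05
tool_pos: [0.4816, -0.225, 0.1349]
ee_rot: [3.141, 0.002, 2.716]
wrist_force: [-2.9, -0.5, 1.6]
width: 0.0683
finger_force: 30.0
```

>>> carry_out --increments '[[255,[-3.5,0,1.0],0],[255,[-3.5,0,1.2],0],[255,[-3,0,1.3],0],[255,[0,0,0],0],[255,[0,0,0],0]]'

```text
time: 22.55
tool_pos: [0.4911, -0.2293, 0.132]
ee_rot: [3.141, 0.003, 2.716]
wrist_force: [-0.2, -0.2, 4.2]
width: 0.0675
finger_force: 30.0
```

```bash
python3 - <<'E'
from bench import robot
import cv2,numpy as np
i=robot.snapshot("side");w=robot.snapshot("wrist");s=robot.snapshot("scene")
A=np.zeros((600,800,3),np.uint8);A[:384,:512]=w;A[:300,512:]=cv2.resize(i[130:230,244:340],(288,300));A[300:,512:]=cv2.resize(s[160:260,140:236],(288,300),interpolation=2)
cv2.imwrite("pics/f1.png",A)
E
```

```text
(no output)
```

View pics/f1.png

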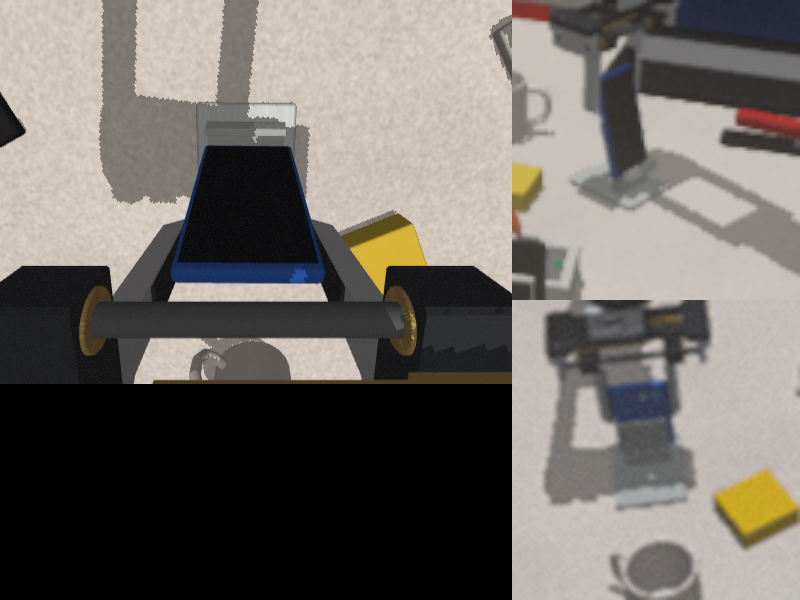

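The phone leans on the rest, with its foot (row 147) behind the lip and centred. I press it back slightly, then release gently.

>>> carry_out --increments '[[255,[-1.5,0,0.3],0],[255,[0,0,0],0],[255,[0,0,0],0]]'

```text
time: 23.0
tool_pos: [0.4917, -0.2295, 0.1317]
ee_rot: [3.142, 0.001, 2.716]
wrist_force: [-0.6, 0.4, 5.5]
width: 0.0675
finger_force: 30.0
```

>>> carry_out --increments '[[55,[0,0,0],0],[40,[0,0,0],0],[0,[0,0,0],0],[0,[0,0,0],0],[0,[0,0,0],0],[0,[0,0,0],0]]'

```text
time: 23.6
tool_pos: [0.4914, -0.2294, 0.131]
ee_rot: [3.141, -0.0, 2.716]
wrist_force: [-0.1, -0.6, 0.1]
width: 0.0939
finger_force: 0.0
```

>>> carry_out --increments '[[0,[0,0,-10],0],[0,[0,0,-25],0],[0,[0,0,-40],0],[0,[0,0,-40],0],[0,[20,0,0],0],[0,[0,0,0],0],[0,[0,0,0],0],[0,[0,0,0],0]]'

```text
time: 24.4
tool_pos: [0.4731, -0.2211, 0.245]
ee_rot: [3.141, -0.002, 2.716]
wrist_force: [-0.6, 0.1, -0.7]
width: 0.0939
finger_force: 0.0
```

```bash
python3 - <<'E'
from bench import robot
import cv2,numpy as np
from h import *
i=robot.snapshot("side");c=robot.get_calibration("wrist");w=robot.snapshot("wrist");s=robot.snapshot("scene")
st=[.4624,-.2165,-.4264];S,C=np.sin(.33),np.cos(.33)
P=lambda s,n,y:[s*S-n*C,y,30+s*C+n*S]
pts=[P(0,9,34),P(0,9,-34),P(140,9,34),P(140,9,-34),P(140,0,34),P(140,0,-34)]
for u in proj(c,place(st,pts)): cv2.circle(w,tuple(int(v) for v in u),2,(0,255,0),-1)
A=np.zeros((600,800,3),np.uint8);A[:384,:512]=w;A[:300,512:]=cv2.resize(i[130:230,244:340],(288,300));A[300:,512:]=cv2.resize(s[160:260,140:236],(288,300),interpolation=2)
A[384:,:400]=cv2.resize(s[125:179,230:330],(400,216))
cv2.imwrite("pics/f2.png",A);print(robot.get_obs()["time"])
E
```

```text
24.55
```

View pics/f2.png

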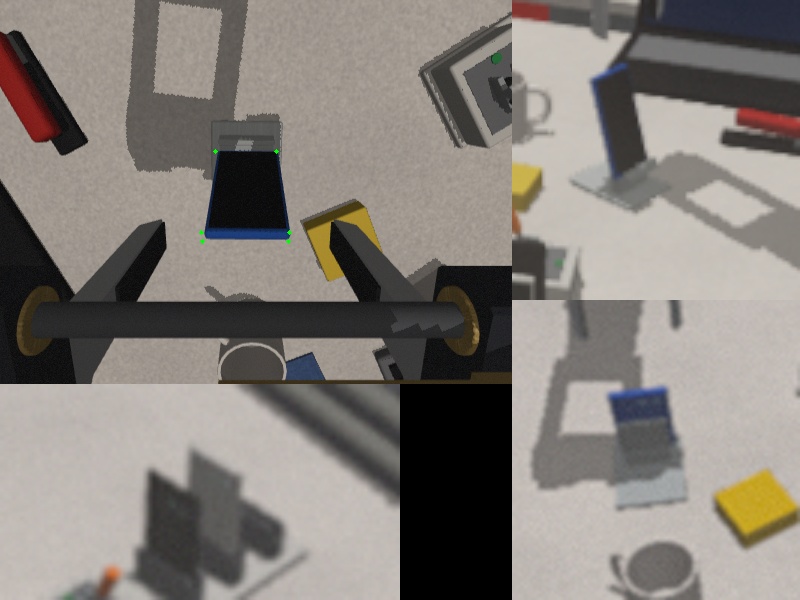

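```bash
python3 -c "
from bench import robot
print(robot.close_job())"
```

```text
the job is handed in; nothing more can be done
None
```

I flipped the toggle to the red-dot side after one slip and a regrip, then set the blue phone leaning on the stand, screen to the front, and handed the job in at about 24.6 s. The images agree with the bat being seated in its lock, but I did not confirm that from close by, and I viewed 12 pictures, over the limit of 10.

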